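Offer up the chart projector's lamp cap and hold it half-turned

TASK

I have changed the lamp in the chart projector: pick up its lamp cap (the one with the upright wing grip and two side lugs), lower it into the open top of the lamp house with its lugs down the two slots, press it down against the spring and turn it clockwise, as seen from above, half way to its lock, so that the wing stands diagonally (45 degrees) to the projector's barrel. Do not let it go on into the lock, which is at a quarter turn: finish while still gripping the cap, held still at that half-way point, so that I can check the lamp through the lens before it is locked. Leave the other things on the bench where they are.

Things in the scene. Friction and masses are not known exactly. Their poses are not given: they have to be found in the camera images.
- cap_center (a point): Centre of the loose lamp cap, half-way up its 55 mm height; it stands upright on the bench on its plug, the only thing with a wing grip. From the foot up: aluminium plug to 22 mm, grey flange 74 mm in diameter to 27 mm, black wing grip (a flat-sided bar 52 mm long, 16 mm thick) to 55 mm. z up; x along the wing. Same after a half turn. About 0.13 kg.
- lamp_cap: The same cap: this point is the middle of its plug's foot, 27.5 mm below its centre, same axes. The plug is 48 mm in diameter, bevelled to 40 mm at the foot. Two lugs stick out of it under the wing's ends, along +x and -x: each 9 mm wide, reaching 31 mm from the axis, from 5 to 9 mm above the foot.
- projector: Chart projector, fixed to the bench; place and direction vary. Origin at bench level under the lamp house, z up, x along the barrel. A foot 130 mm wide and 270 mm long, an upright white ribbed lamp house 92 mm in diameter, and a dark horizontal lens barrel, up to 66 mm thick, its axis 100 mm above the bench, ending 230 mm from the lamp-house axis.
- socket (a point): Centre of the lamp house's round mouth, at its rim, 170 mm above the bench; axes as the projector. A bayonet collar of 52 mm inside diameter with a lip 9 mm thick. The lugs pass below the lip, and the cap can turn, when the cap's centre is 9.5 mm or less above the rim; 5.5 mm when its flange is pressed right down. A mid height of 7 to 8 mm is good for turning.
- slot (a point): One of the two slots in the lip, at the rim, 29 mm from the mouth's centre on the barrel's side (+x); the other is opposite. Both 16 mm wide. So the cap enters with its wing in line with the barrel, either way round, and turns only clockwise from above (about -z), from 0 to 90 degrees (wing across the barrel), where the lugs spring up 3 mm and lock. Half way is 45.
- contact (a joint): Sprung brass contact in the middle of the mouth, 0 when up, grows (m) as the plug presses it down. It meets the plug's foot when the cap's centre is 19.5 mm above the rim, with about 2 N, rising to 7 N with the flange pressed right down, and presses the lugs up against the lip.
- lens_cap_center (a point): Bystander: centre of the projector's loose objective lens cap, a plain flat black disc 70 mm in diameter and 19 mm high, no wing and no lugs. It lies on the bench on the other side of the projector from the lamp cap.
- trial_frame_center (a point): Bystander: middle of a white trial frame (two round eyepieces on a cross bar with blue knobs) lying flat on the bench, its cross bar 170 mm long along its y, 90 mm across, 23 mm high.
- lamp_box_center (a point): Bystander: centre of a small upright carton, 45 by 45 mm and 75 mm high.
There are look-alikes about, which are no part of the job. Of the things that look like the lamp_cap, the middle-sized one is meant.

How it is judged:
On the way, in this order (a step that is already met when the one before it is completed fails the run):
1. the lamp cap is picked up in the fingers, its centre at least 90 mm above the bench (height (world z) of cap_center above 0.09 m and contact force between the fingers and lamp_cap above 2 N), for 0.2 s.
2. the cap is pressed down in the lamp house with its lugs through the slots: centre within 4 mm of the mouth's axis and less than 11.5 mm above the rim, wing still within 12 degrees of the barrel's line (z of cap_center in the frame of socket below 0.0115 m and horizontal distance between cap_center and socket below 0.004 m and angle between the x axis of cap_center and the x axis of socket, either way round below 0.21 rad), for 0.05 s.
At the end, for the whole second after the job is handed in: The lamp cap sits in the lamp house with its lugs under the lip (centre within 4 mm of the mouth's axis and less than 11.5 mm above the rim, upright within 0.1 rad), its wing turned 30 to 60 degrees clockwise from the barrel's line, still, and gripped by the fingers with more than 4 N (z of cap_center in the frame of socket between 0.002 and 0.0115 m and horizontal distance between cap_center and socket below 0.004 m and angle between cap_center's own z axis and vertical below 0.1 rad and angle between the x axis of cap_center and the x axis of socket, either way round between 0.52 and 1.05 rad and contact force between the fingers and lamp_cap above 4 N and angular speed of lamp_cap below 0.1 rad/s and linear speed of lamp_cap below 0.02 m/s); the arm keeps its last pose, push and grip.
It fails at once if the cap is turned into its lock (beyond 77 degrees) (z of cap_center in the frame of socket below 0.016 m and horizontal distance between cap_center and socket below 0.006 m and angle between the x axis of cap_center and the x axis of socket, either way round above 1.35 rad).
It fails at once if the lens cap is moved by more than 20 mm (distance of lens_cap_center from where it was at the start of the episode above 0.02 m).
It fails at once if the trial frame is moved by more than 20 mm (distance of trial_frame_center from where it was at the start of the episode above 0.02 m).
It fails at once if the lamp carton is moved by more than 20 mm (distance of lamp_box_center from where it was at the start of the episode above 0.02 m).
It also fails if it takes over 48 s, if anything falls off the work surface, if the arm or the gripper's body presses on something with over 40 N, if the wrist force passes 120 N, or if a joint passes its speed limit or range.

ROBOT

A 6-joint arm with a two-finger parallel gripper is mounted at the origin on the work surface. World frame = base frame: x ahead of the robot, y to its left, z up, the work surface at z = 0. Lengths are in m, angles in rad, forces in N, time in s.
With the tool pointing down it reaches from about 0.35 to 0.95 m from the base axis. Payload 17.4 kg.
Tool frame: the origin (TCP) lies midway between the tips of the shut fingers; the grasp point (between the pads) lies 19 mm behind it; z points along the fingers, y is the line along which they close (so a half turn about z gives the same grasp; the last joint's range is limited). The gripper opens to 93 mm and grips with 3 to 60 N. Pads are 15 mm wide; open, the fingers measure 128 mm over their backs; the gripper's body (75 mm by 188 mm) begins 65 mm behind the grasp point.
Start: joints at [1.201, 0.116, 1.442, -0, 1.584, -0.038], TCP at [0.22, 0.638, 0.219] pointing down, gripper open.
Joint ranges: [-2.83, 2.83], [-0.83, 2.19], [0.07, 2.5], [-1.14, 4.28], [0.01, 3], [-2.97, 2.97]. Speed limits (rad/s): [1.89, 1.89, 2.22, 3.14, 3.14, 3.14].

INTERFACE

Orientations are given as a rotation vector (axis times angle).
In Python, from cell import env gives the robot as it stands. The module is installed in compiled form; this text tells all that it offers. Calls block until the motion is done:
- env.goto(position, orientation): joint-space move of the TCP to a pose.
- env.line_to(position, rotation=None, v=0.15, threshold=None): straight line of the TCP; rotation=None keeps the orientation; v is the mean speed in m/s. With threshold (N) it stops when the force on the tool has changed by that much, and returns True; else False.
- env.movej(angles): joint-space move.
- env.let_go() and env.grasp(force=None): open the fingers fully, or close them until they stop; force is the grip in N (None keeps the last).
- env.hold(seconds).
- env.ik(position, orientation): joint angles nearest the present ones, or None.
- env.grab_frame(name): name is "side" or "top"; returns a dict with "image" (384x512x3 uint8, red, green, blue), "fovy" (degrees; the focal length in pixels is half the picture's height over the tangent of half this angle, whatever the lens; pixels are square), "cx", "cy" (the principal point, pixels), "rvec" (rotation vector, rad) and "tvec" (3), from world to camera coordinates, as OpenCV has them. Camera axes: x right, y down, z forward; pixel columns grow to the right and rows downward; lengths in m; the calibration is good to about 2 mm. A picture is of the moment at which its call begins. There is no depth.
A pose or a line that the arm cannot do raises env.MotionError and nothing moves.
- env.sign_off(): hands the job in; it is judged then, once.
Trained networks look in a picture, given as the dict that the camera call returned (one of the last four; its "shot" number tells which), for a name from the list of things; names that differ only in an ending like _2 or _b are one class to them, and where a whole thing is asked for, a point or a joint stands for the part that bears it (a point fixed in the world has none). Each returns a list of dicts, best first, with "p" (0 to 1); they miss things now and then, are a little off and sometimes report something else, mostly with a low value. They report only what shows in the picture. A call takes as long as a camera call. They do not tell look-alikes from the thing itself.
- env.outline_of(name, picture): "region" (384x512 bool, what is visible of it) and "at" ([column, row] in pixels, amid what is visible of it).
Readings, each from a call of its own:
- env.current_clock(): time.
- env.current_qpos(): joint angles.
- env.current_dq(): joint speeds.
- env.current_tau(): joint torques, N m.
- env.current_tool_pos(): TCP position.
- env.current_orientation(): TCP orientation.
- env.current_contact_force(): force on the tool from outside, world axes, zero at the start.
- env.current_wrist_torque(): the same for the moment, N m.
- env.current_grip_width(): opening from 0.0 (shut) to 1.0 (fully open).
- env.current_grip_force(): force on a finger pad.
Only numpy, scipy, OpenCV 4.12 (cv2) and the standard library are available. Lean on these libraries where they do the work, as an engineer would, in place of code of your own. Each camera call takes 0.05 s, during which the arm holds its last target. There are 200 camera calls.

## Working session

There is one attempt and no reset: what is moved stays moved. The work goes in short steps, each a Python script; the robot and the scene stay as the last script left them, time stands still between calls to the robot, and variables do not carry over. Pictures are saved under pics/ and viewed, at most 10 in all, crops included, and the job is handed in when it is done.

```bash
mkdir -p pics; cat > h.py <<'E'
import numpy as np, cv2
from cell import env
from scipy.spatial.transform import Rotation as R
def cam(f):
    fl=192/np.tan(np.radians(f["fovy"])/2)
    K=np.array([[fl,0,f["cx"]],[0,fl,f["cy"]],[0,0,1.]])
    return K,R.from_rotvec(np.ravel(f["rvec"])).as_matrix(),np.ravel(f["tvec"])
def back(f,px,z):
    """pixels -> world points on the plane z"""
    K,Rm,t=cam(f); px=np.atleast_2d(np.asarray(px,float))
    d=np.c_[px,np.ones(len(px))]@np.linalg.inv(K).T@Rm; o=-Rm.T@t
    return o+d*((z-o[2])/d[:,2])[:,None]
def proj(f,P):
    K,Rm,t=cam(f); q=(np.atleast_2d(P)@Rm.T+t)@K.T
    return q[:,:2]/q[:,2:]
def save(f,name): cv2.imwrite("pics/"+name+".png",f["image"][:,:,::-1])
def down(yaw): return (R.from_euler('z',yaw)*R.from_euler('x',np.pi)).as_rotvec()  # tool x at yaw
E
python3 - <<'E'
from h import *
for c in("top","side"):
    f=env.grab_frame(c); save(f,c+"0")
    K,Rm,t=cam(f); print(c,f["fovy"],-Rm.T@t,Rm[2])
    for n in("lamp_cap","projector","lens_cap_center","trial_frame_center","lamp_box_center"):
        for r in env.outline_of(n,f):
            ys,xs=np.nonzero(r["region"]); print(n,round(r["p"],2),np.round(r["at"]),len(xs),xs.min(),xs.max(),ys.min(),ys.max(),back(f,r["at"],.03)[0].round(3))
print(env.current_orientation(),env.current_clock())
E
```

```text
top 45.6444767272894 [0.39490696 0.01807891 1.31935564] [ 0.14353209  0.00266255 -0.98964208]
lamp_cap 0.82 [198. 232.] 1051 179 214 214 249 [0.445 0.165 0.03 ]
lamp_cap 0.59 [152. 224.] 567 141 166 211 237 [0.463 0.297 0.03 ]
lamp_cap 0.5 [122. 230.] 270 112 129 221 239 [0.446 0.381 0.03 ]
projector 0.65 [286. 155.] 4554 250 319 97 209 [ 0.671 -0.077  0.03 ]
lens_cap_center 0.94 [350. 244.] 498 337 361 228 251 [ 0.423 -0.261  0.03 ]
trial_frame_center 0.9 [376. 160.] 987 343 401 146 175 [ 0.662 -0.338  0.03 ]
lamp_box_center 0.96 [143. 162.] 352 132 155 149 169 [0.642 0.333 0.03 ]
lamp_box_center 0.53 [152. 223.] 507 142 166 212 236 [0.467 0.297 0.03 ]
side 57.1290375873358 [ 0.50882892 -0.66746019  0.83836666] [ 0.06281204  0.68770014 -0.72327254]
lamp_cap 0.91 [212. 184.] 611 197 228 171 194 [0.443 0.159 0.03 ]
lamp_cap 0.59 [220. 158.] 284 207 227 151 167 [0.473 0.288 0.03 ]
projector 0.67 [290. 232.] 6054 240 353 187 267 [ 0.661 -0.063  0.03 ]
lens_cap_center 0.65 [212. 311.] 658 199 227 296 325 [ 0.433 -0.275  0.03 ]
trial_frame_center 0.89 [309. 328.] 1455 293 330 296 365 [ 0.656 -0.343  0.03 ]
lamp_box_center 0.72 [268. 147.] 328 261 275 133 157 [0.649 0.328 0.03 ]
[ 5.18797459e-01  3.09841915e+00 -7.60471411e-06] 0.6
```

```bash
python3 - <<'E'
import cv2,numpy as np
a=cv2.imread("pics/top0.png");b=cv2.imread("pics/side0.png")
c=cv2.resize(a[80:280,90:410],(800,500),interpolation=cv2.INTER_CUBIC);cv2.imwrite("pics/topc.png",c)
x=cv2.resize(a[200:260,100:220],(800,400),interpolation=cv2.INTER_CUBIC);cv2.imwrite("pics/capc.png",x)
cv2.imwrite("pics/sidec.png",cv2.resize(b[120:345,180:380],(533,600),interpolation=cv2.INTER_CUBIC))
E
```

```text
(no output)
```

View pics/topc.png

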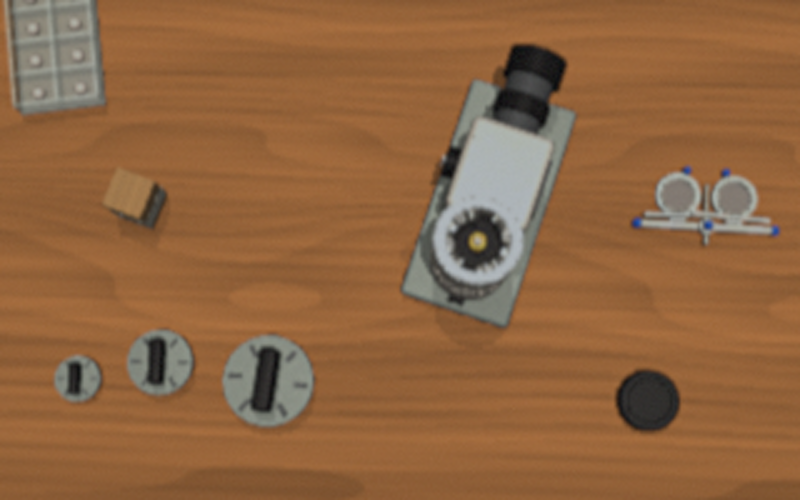

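View pics/capc.png

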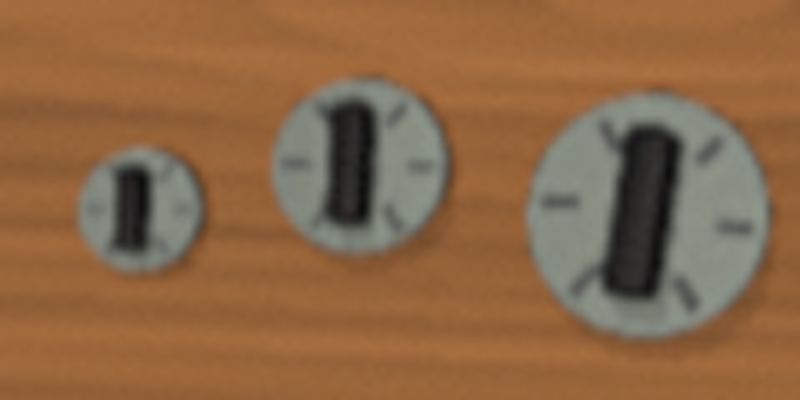

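View pics/sidec.png

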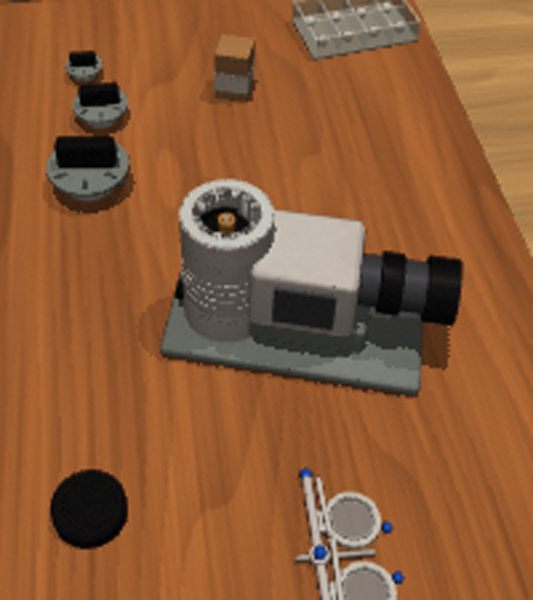

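Candidates at pixels (top view): large (198,232), middle (152,224) and small (122,230), all winged caps. The lens cap at (350,244) has no wing. The middle one is 26 px wide, about 74 mm, so that is the one I want. The mouth with its brass contact is near (281,176), and the barrel points up and to the right.

```bash
cat > meas.py <<'E'
from h import *
from scipy.optimize import least_squares
def tri(fs,ps):
    o=[];d=[]
    def r(X): return np.concatenate([(proj(f,X)[0]-p) for f,p in zip(fs,ps)])
    s=least_squares(r,[.5,0,.1]); return s.x,np.abs(s.fun).max()
if __name__=="__main__":
    F={c:env.grab_frame(c) for c in("top","side")}
    br=[]
    for c,f in F.items():
        im=f["image"].astype(int); h=cv2.cvtColor(f["image"],cv2.COLOR_RGB2HSV)
        # brass contact near the mouth
        u,v=proj(f,[.62,-.055,.17])[0].round().astype(int)
        if c=="top": u,v=281,176
        else: u,v=265,202
        m=np.zeros(h.shape[:2],bool); m[v-9:v+10,u-9:u+10]=True
        m&=(h[...,1]>90)&(h[...,2]>90); ys,xs=np.nonzero(m); w=h[...,1][m].astype(float)
        p=[np.average(xs,weights=w),np.average(ys,weights=w)]; br.append(p); print(c,"brass",np.round(p,1),len(xs))
        # cap
        for r in env.outline_of("lamp_cap",f):
            ys,xs=np.nonzero(r["region"])
            if abs(back(f,r["at"],.03)[0][1]-.295)>.05: continue
            reg=cv2.dilate(r["region"].astype(np.uint8),np.ones((3,3)))>0
            g=im.max(2); dk=reg&(g<70); yy,xx=np.nonzero(dk)
            P=back(f,np.c_[xx,yy],.055 if c=="top" else .045)[:,:2]
            (cx,cy),sz,_=cv2.minAreaRect(P.astype(np.float32)); e,V=np.linalg.eigh(np.cov(P.T)); a=V[:,1]
            print(c,"wing mean",P.mean(0).round(4),"rect",cx,cy,np.round(sz,4),"yaw",np.degrees(np.arctan2(a[1],a[0]))%180)
            gr=reg&(im.max(2)-im.min(2)<35)&(g>=70)|dk; yy,xx=np.nonzero(gr)
            H=cv2.convexHull(np.c_[xx,yy].astype(np.float32))[:,0]; Q=back(f,H,.027)[:,:2]
            (cx,cy),rad=cv2.minEnclosingCircle(Q.astype(np.float32)); print(c,"flange",round(cx,4),round(cy,4),round(rad,4))
        # long edges
        L=cv2.createLineSegmentDetector().detect(cv2.resize(cv2.cvtColor(f["image"],cv2.COLOR_RGB2GRAY),None,fx=3,fy=3,interpolation=cv2.INTER_CUBIC))[0][:,0]/3
        for l in L:
            a,b=back(f,l.reshape(2,2),.02)[:,:2]; n=np.hypot(*(b-a)); 
            if n>.09 and np.hypot(*((a+b)/2-[.68,-.08]))<.15: print(c,"edge",np.round(l),round(n,3),round(np.degrees(np.arctan2(*(b-a)[::-1]))%180,1))
    print("brass xyz",tri(list(F.values()),br), [back(f,p,.162)[0].round(4) for f,p in zip(F.values(),br)])
E
python3 meas.py
```

```text
top brass [280.8 176.2] 38
top wing mean [0.4613 0.2904] rect 0.46204087138175964 0.29126834869384766 [0.0499 0.0166] yaw 1.4840633945252364
top flange 0.4623 0.2921 0.0374
top edge [280. 127. 268. 160.] 0.104 161.7
top edge [300. 170. 311. 139.] 0.098 162.4
top edge [308. 161. 320. 125.] 0.112 162.9
side brass [264.5 202.2] 22
side wing mean [0.4627 0.2763] rect 0.46494635939598083 0.2682764232158661 [0.097  0.0609] yaw 95.09626329187833
side flange 0.4591 0.2898 0.0533
side edge [316. 203. 283. 199.] 0.102 162.5
side edge [259. 254. 336. 266.] 0.211 162.7
brass xyz (array([ 0.58766176, -0.05592465,  0.16000024]), np.float64(0.022308285505147296)) [array([ 0.5873, -0.0558,  0.162 ]), array([ 0.5875, -0.0577,  0.162 ])]
```

```bash
python3 - <<'E'
from h import *
y=np.radians(181.5); o=down(y); c=[.4622,.2915]
for p,yw in (([*c,.16],y),([.5875,-.0565,.2],np.radians(162.5)),([.5875,-.0565,.2],np.radians(117.5))):
    q=env.ik(p,down(yw)); print(q)
env.goto([*c,.15],o); env.line_to([*c,.0315],v=.12,threshold=15); print(env.current_tool_pos())
env.grasp(30); print(env.current_grip_width(),env.current_grip_force(),env.current_contact_force())
env.line_to([*c,.27],v=.15); env.hold(.2)
print(env.current_grip_width(),env.current_grip_force(),env.current_clock(),env.current_tool_pos(),env.current_contact_force())
# TCP->socket offset: approach high above the mouth
env.goto([.5875,-.0565,.27],down(np.radians(162.5))); 
for n in("top","side"):
    f=env.grab_frame(n); save(f,n+"1")
a=cv2.imread("pics/side1.png")
u,v=proj(f,[.5875,-.0565,.22])[0].astype(int)
cv2.imwrite("pics/side1c.png",cv2.resize(a[max(v-70,0):v+90,u-100:u+100],(750,600),interpolation=cv2.INTER_CUBIC)); print(u,v)
print(env.current_clock(),env.current_tool_pos())
E
```

```text
[ 0.51599063 -0.1442407   1.79415191  0.          1.49168144 -1.08098564]
[-0.13909374 -0.06280173  1.65399879  0.          1.5503956  -1.40445744]
[-1.39093737e-01 -6.28017341e-02  1.65399879e+00 -4.44089210e-16
  1.55039560e+00 -6.19059281e-01]
[0.46260288 0.29173172 0.03232783]
0.17211122002644394 29.987594783306122 [ 0.25214939  0.68316591 -0.4301998 ]
0.16756050907717943 29.986894726753235 6.625 [0.46213342 0.29147386 0.2696074 ] [-0.38425708 -0.34591575 -2.01010186]
264 186
8.1083 [ 0.5875031  -0.05535753  0.27012664]
```

View pics/side1c.png

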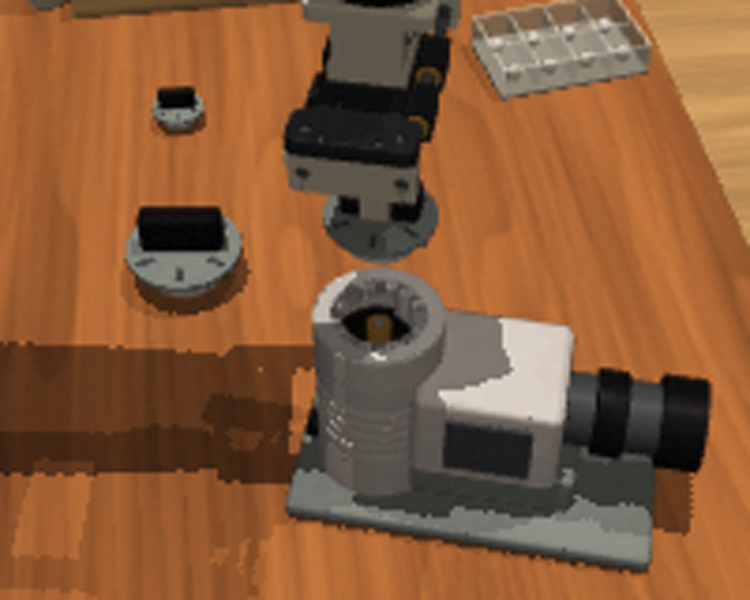

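```bash
python3 - <<'E'
from h import *
from scipy.optimize import least_squares
env.line_to([.5875,-.0565,.225],v=.1); env.hold(.3)
t=np.array(env.current_tool_pos()); print(t,env.current_clock())
th=np.linspace(0,2*np.pi,200); C=np.c_[np.cos(th),np.sin(th)]
def circ(c,r,z): return np.c_[np.array(c[:2])+r*C,np.full(200,z)]
for n in("side","top"):
    f=env.grab_frame(n); save(f,n+"2")
    for r in env.outline_of("lamp_cap",f):
        print(n,r["p"],np.round(r["at"]))
        if np.hypot(*(r["at"]-proj(f,t)[0]))<25 :
            ys,xs=np.nonzero(r["region"]); zt=t[2]-.0053
            m=np.r_[circ(t,.037,zt),circ(t,.037,zt-.005)]; pm=proj(f,m)
            print(" seen L R T B",xs.min()-.5,xs.max()+.5,ys.min()-.5,ys.max()+.5," pred",pm[:,0].min().round(1),pm[:,0].max().round(1),pm[:,1].min().round(1),pm[:,1].max().round(1))
    im=cv2.resize(f["image"],None,fx=8,fy=8,interpolation=cv2.INTER_CUBIC)
    for c,r,z,col in((t,.037,t[2]-.0053,(255,0,0)),(t,.037,t[2]-.0103,(255,0,0)),([.5875,-.0565],.046,.17,(0,255,0)),([.5875,-.0565],.026,.17,(0,255,255))):
        cv2.polylines(im,[((proj(f,circ(c,r,z))+.5)*8).astype(np.int32)],True,col,1)
    u,v=(proj(f,[.5875,-.0565,.18])[0]*8).astype(int)
    cv2.imwrite(f"pics/{n}2c.png",im[v-280:v+280,u-280:u+280,::-1])
E
```

```text
[ 0.58763439 -0.05654251  0.22547312] 9.0083
side 0.71 [268. 190.]
 seen L R T B 250.5 279.5 178.5 198.5  pred 249.6 279.5 175.7 198.3
side 0.62 [212. 182.]
top 0.74 [124. 229.]
top 0.69 [196. 230.]
top 0.6 [275. 183.]
 seen L R T B 268.5 289.5 176.5 186.5  pred 267.4 297.8 157.3 187.4
```

View pics/side2c.png

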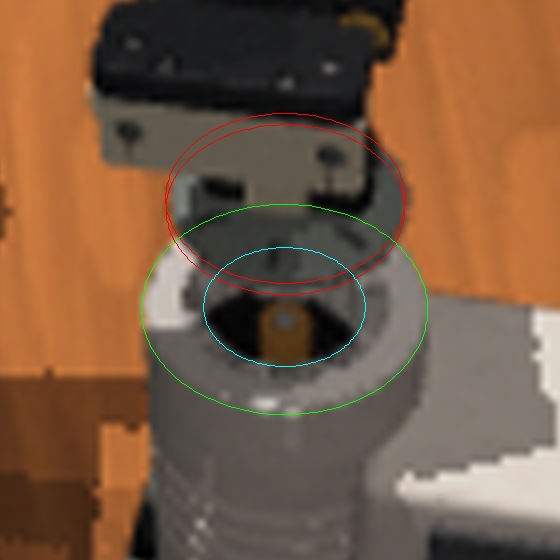

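View pics/top2c.png

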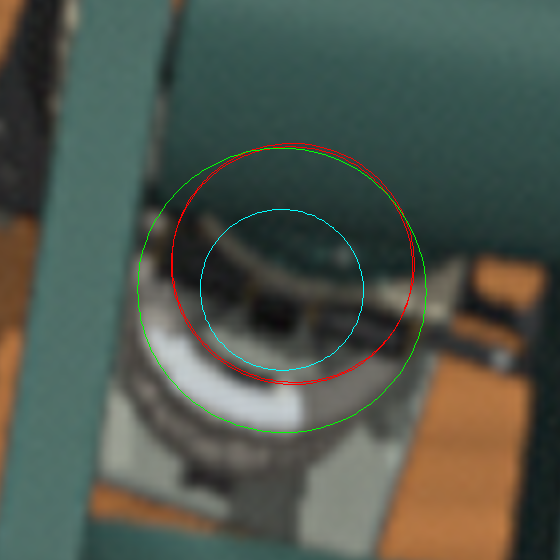

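```bash
python3 - <<'E'
from h import *
x,y=.5865,-.0565
env.line_to([x,y,.205],v=.08)
for z in (.198,.192,.187,.183):
    h=env.line_to([x,y,z],v=.03,threshold=12); env.hold(.1)
    print(h,np.round(env.current_tool_pos(),4),np.round(env.current_contact_force(),1),np.round(env.current_wrist_torque(),2),env.current_grip_force().__round__(1))
    if h: break
print(env.current_clock())
f=env.grab_frame("side"); save(f,"side3"); u,v=proj(f,[.5875,-.0565,.18])[0].astype(int)
cv2.imwrite("pics/side3c.png",cv2.resize(f["image"][v-40:v+40,u-40:u+40,::-1],(560,560),interpolation=cv2.INTER_CUBIC))
E
```

```text
False [ 0.5865 -0.0565  0.1981] [-0.7 -0.1 -0.6] [0.01 0.02 0.01] 30.0
False [ 0.5865 -0.0565  0.1922] [-0.2  0.4  0.8] [-0.07  0.07  0.02] 30.0
False [ 0.5866 -0.0565  0.1872] [ 0.5 -0.9  1.9] [-0.03 -0.14 -0.03] 30.0
False [ 0.5866 -0.0565  0.1831] [ 0.8 -0.9  5.1] [-0.02 -0.15 -0.03] 30.0
11.3417
```

```bash
python3 - <<'E'
from h import *
env.grasp(45); c=np.array([.5875,-.0568])
env.line_to([.5865,-.0565,.1822],v=.02); env.hold(.2)
def rep(): print(np.round(env.current_tool_pos(),4),np.round(env.current_contact_force(),1),np.round(env.current_wrist_torque(),2),round(env.current_grip_force(),1),round(env.current_grip_width(),3),env.current_clock())
rep()
for k in (5,15,25,35,45):
    a=np.radians(-17.5-k); p=c-.001*np.array([np.cos(a),np.sin(a)])
    env.line_to([*p,.1822],down(a+np.pi),v=.01) ; env.hold(.1); rep()
    if abs(env.current_wrist_torque()[2])>1: print("stuck",k); break
f=env.grab_frame("side"); save(f,"side4"); u,v=proj(f,[.5875,-.0565,.18])[0].astype(int)
a=cv2.imread("pics/side3c.png"); b=cv2.resize(f["image"][v-40:v+40,u-40:u+40,::-1],(560,560),interpolation=cv2.INTER_CUBIC)
cv2.imwrite("pics/cmp.png",cv2.resize(np.hstack([a,b]),(800,400)))
q=env.current_orientation(); print(np.degrees(2*np.arctan2(q[1],q[0]))-180)
E
```

```text
[ 0.5865 -0.0565  0.1823] [2.6 0.  4.2] [-0.04 -0.44 -0.06] 45.0 0.17 12.0583
[ 0.5865 -0.0564  0.1822] [0.  0.6 4.5] [-0.02  0.03 -0.01] 45.0 0.167 12.4083
[ 0.5866 -0.0563  0.1821] [-0.  -0.3  5. ] [-0.    0.12  0.02] 45.0 0.172 12.8333
[ 0.5867 -0.0561  0.1822] [-1.   0.2  3.3] [-0.02  0.03 -0.03] 45.0 0.168 13.2583
[ 0.5869 -0.056   0.1822] [-0.2  0.8  4.8] [-0.07  0.07  0.01] 45.0 0.165 13.6833
[ 0.587  -0.0559  0.1822] [0.2 0.7 4. ] [-0.07  0.08 -0.03] 45.0 0.166 14.1083
-62.30172964781215
```

View pics/cmp.png

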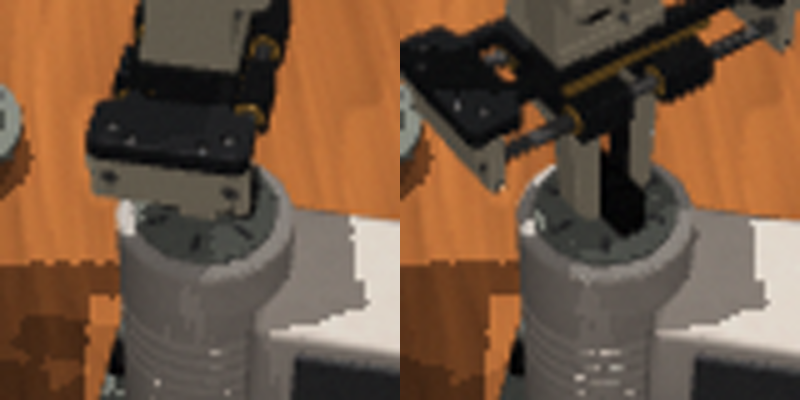

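The picture shows the flange seated evenly in the mouth, with the wing turned diagonally and still between the fingers. The forces are steady.

```bash
python3 -c "
from h import *
env.hold(.3); print(env.current_grip_force(), env.sign_off())"
```

```text
the job is handed in; nothing more can be done
44.992448687553406 None
```

The middle-sized lamp cap is in the lamp house, pressed down and turned about 45° clockwise. It is short of its lock and held still with a 45 N grip, and the job has been handed in; no pass or fail came back.

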